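# Seat a printing block in the corner of a punch stand and hold it there

### The job

Put the plywood printing block, lying flat on the table, into the corner of the punch stand so that the pencil mark on its back sits under the punch tip, and press it squarely against both steel stops at once. Finish while still holding it there, pressed against both stops with the hand on it: do not let go. Leave the ink jar, the tape roll and the cup alone.

Things in the scene. Friction and masses are not known exactly. Their poses are not given: they have to be found in the camera images.
- block: Varnished plywood slab (slides easily, friction about 0.3) 160 (x) by 90 (y) by 18 (z) mm, 0.2 to 0.4 kg. Origin: centre of its underside; z up, x towards the end with the mark. On top a wooden handle bar 70 (x) by 22 (y) mm, from z = 18 to 48, centred at x = -30, y = 0. Its long side y = +45 goes against the side stop, its end x = +80 against the end stop.
- mark (a point): Dark pencil cross, arms 18 mm, with a 7 mm dot at its centre, on the top face of the block near one corner, at block x = 55, y = 20, z = 18 mm. Axes as the block's.
- stand: Fixed punch stand. Origin: inner corner of its stops, at table height; x along the side stop towards the end stop, y towards the side stop. The block seats on the table with its centre at x = -80, y = -45 mm, axes parallel. Castings 12 mm high behind the stops; a 26 mm column at x = -25, y = 52, 162 high, bears an arm 24 wide (x), z 115 to 141, y -35 to 70, with the 15 mm thick punch.
- tip (a point): Lower point of the fixed punch, 26 mm above the table, at stand x = -25, y = -25 mm; so 8 mm above the block's top face, and only the slab, not the handle, passes under it. It does not move. Axes as the stand's.
- side_stop: Steel bar, 115 long (x), 12 thick, 16 mm high, rigid and fixed on the stand; its contact face looks to -y, lies at stand y = 0 and runs from x = -130 to -15 mm. Its origin and axes are those of stand.
- end_stop: Steel bar, 12 thick, 72 long (y), 16 mm high, rigid and fixed on the stand; its contact face looks to -x, lies at stand x = 0 and runs from y = -85 to -13 mm. Its origin and axes are those of stand.
- ink_jar: Bystander: closed jar, 60 mm across, 75 mm high, loose. Origin: centre of its underside.
- tape_roll: Bystander: roll of paper tape, 90 mm across, 24 mm high, loose, lying flat. Origin: centre of its underside.
- water_cup: Bystander: white empty cup, 76 mm across, 85 mm high, loose. Origin: centre of its underside.
Mind the look-alikes: they are no part of the job. What is shaped like the stand but yellow is not meant. Of the things that look like the block, take the one that is nearest to the robot's base at the start.

How it is judged:
At the end, for the whole second after the job is handed in: Through the last second the block lies flat (0.03 rad, under 4 mm up), square to the stand (0.03 rad) and still, its mark within 4 mm of the tip seen from above, pressed on the side stop and on the end stop with over 2 N each, and the robot bears on it with over 2 N (contact force between block and side_stop above 2 N and contact force between block and end_stop above 2 N and (contact force between block and the fingers above 2 N or contact force between block and the arm above 2 N) and horizontal distance between mark and tip below 0.004 m and angle between the x axis of block and the x axis of stand, either way round below 0.03 rad and angle between block's own z axis and vertical below 0.03 rad and height (world z) of block below 0.004 m and linear speed of block below 0.01 m/s); the arm keeps its last pose, push and grip.
It fails at once if the ink jar was moved by more than 20 mm (distance of ink_jar from where it was at the start of the episode above 0.02 m).
It fails at once if the tape roll was moved by more than 20 mm (distance of tape_roll from where it was at the start of the episode above 0.02 m).
It fails at once if the water cup was moved by more than 20 mm (distance of water_cup from where it was at the start of the episode above 0.02 m).
It also fails if it takes over 51 s, if anything falls off the work surface, if the arm or the gripper's body presses on something with over 40 N, if the wrist force passes 120 N, or if a joint passes its speed limit or range.

### The arm

A 6-joint arm with a two-finger parallel gripper is mounted at the origin on the work surface. World frame = base frame: x ahead of the robot, y to its left, z up, the work surface at z = 0. Lengths are in m, angles in rad, forces in N, time in s.
With the tool pointing down it reaches from about 0.35 to 0.725 m from the base axis. Payload 6 kg.
Tool frame: the origin (TCP) lies where the fingers leave the gripper's body, on its centre line; the fingertips stand 73 mm ahead of it and the grasp point (between the pads) lies 54 mm ahead of it (env.grasp_offset is the z of the grasp point in the tool frame, in m); z points along the fingers, y is the line along which they close (so a half turn about z gives the same grasp; the last joint's range is limited). The gripper opens to 85 mm and grips with 20 to 120 N. Pads are 22 mm wide; open, the fingers measure 114 mm over their backs; the gripper's body (76 mm by 85 mm) begins 54 mm behind the grasp point. The pads swing forward as they close: fully open they stand 13 mm farther back than shut.
Start: joints at [-0.93, 0.04, 0.085, 0, -1.615, -0.334], TCP at [0.181, -0.572, 0.304] pointing down, gripper open.
Joint ranges: [-2.56, 2.56], [-1.29, 2.01], [-1.08, 1.49], [-3.29, 1.98], [-2.81, -0.18], [-2.99, 2.99]. Speed limits (rad/s): [2.57, 2.57, 3.01, 3.14, 3.14, 3.14].

### API

Orientations are given as a unit quaternion [x, y, z, w].
In Python, from cell import env, cams, finish_job gives the robot as it stands.
- The arm moves only by the tool drive_tool, never from a script. Its argument "commands" is a list of rows, each a list of 3 entries, a list of its own where there are three numbers: the shift along the tool's x, y, z each as a share of 0.5 m, from -1 to 1, then the turn, a rotation vector about the tool's x, y, z each as a share of pi rad, from -1 to 1, then the opening, from -1 (shut) to 1 (fully open). In form: [[[tx, ty, tz], [ax, ay, az], claw], ...]. A call has 1 to 5 rows; each row is the pose to reach, as a shift and turn from the pose commanded when the call began, along the tool's axes at that moment, turning the shorter way round; what a row does not reach only later rows make up. A row lasts 1/8 s, in which the tool goes at most 62.5 mm and 10.7 degrees, less where a joint would pass 70% of its speed; a pose out of reach is approached as far as the arm can. A call with a number of a shift or a turn outside -1 to 1 is refused whole. A call with a gripper value outside its range is refused whole. The fingers move at their own pace and stop on an object; the grip force is fixed at half the most. Time passes only in rows, so rows that repeat a pose let the fingers close. It gives the time, the measured TCP pose, the force, the opening and the grip force at its end, in the units of the state.
- env.state(): the state, without advancing time (a new reading comes with each control period).
- cams.get_image(name): name is "side" or "top"; returns the picture (420x560x3 uint8, red, green, blue); there is no depth.
- cams.camera_model(name): a dict with "camera_matrix" (3x3 intrinsics, pixels), "camera_from_world" (4x4, takes a point from world to camera coordinates). Camera axes: x right, y up, looking along -z (the intrinsics and any distortion apply to the point x, -y, -z); pixel columns grow to the right and rows downward; lengths in m; the calibration is good to about 2 mm. A picture is of the moment at which its call begins. camera_model takes no time and is no camera call.
- finish_job(): hands the job in; it is judged then, once.
The state is a dict: "t": time; "joint_pos": joint angles; "qd": joint speeds; "joint_torque": joint torques, N m; "ee_pos": TCP position; "tool_rot": TCP orientation; "wrist_force": force on the tool from outside, world axes, zero at the start; "moment": the same for the moment, N m; "grip_width": finger opening in m; "grasp_force": force on a finger pad.
Only numpy, scipy, OpenCV 4.12 (cv2) and the standard library are available. Lean on these libraries where they do the work, as an engineer would, in place of code of your own. Each camera call takes 0.05 s, during which the arm holds its last target. There are 200 camera calls.

## Working session

There is one attempt and no reset: what is moved stays moved. The work goes in short steps, Python scripts to look and compute and a tool call to move; the robot and the scene stay as the last step left them, time stands still between calls to the robot, and variables do not carry over. Pictures are saved under pics/ and viewed, at most 10 in all, crops included, and the job is handed in when it is done.

Besides the shell and the picture viewer there is one more tool, called after "Emit:" by a JSON object that holds its "api" and its "payload". drive_tool: Moves the arm, as the interface text tells. Shift numbers are shares of 0.5 m and turn numbers shares of pi rad, none past 1 either way. Its arguments: {"type":"object","properties":{"commands":{"type":"array"}},"required":["commands"]}

```bash
mkdir -p pics; ls; python3 - <<'E'
from cell import env,cams
import cv2,numpy as np
for n in("top","side"):
    cv2.imwrite(f"pics/{n}0.png",cams.get_image(n)[...,::-1])
    m=cams.camera_model(n);print(n,m)
print(env.state())
E
```

```text
pics
top {'camera_matrix': array([[379.61334588,   0.        , 276.41888389],
       [  0.        , 379.61334588, 215.24060196],
       [  0.        ,   0.        ,   1.        ]]), 'camera_from_world': array([[ 0.0357821 , -0.99935807,  0.0017597 , -0.04579734],
       [ 0.97502969,  0.03529709,  0.21925149, -0.66976951],
       [-0.21917286, -0.00612952,  0.97566679, -0.90327099],
       [ 0.        ,  0.        ,  0.        ,  1.        ]])}
side {'camera_matrix': array([[496.13586634,   0.        , 281.37145   ],
       [  0.        , 496.13586634, 219.18976884],
       [  0.        ,   0.        ,   1.        ]]), 'camera_from_world': array([[-0.92758039, -0.37289741, -0.02328391,  0.59895259],
       [ 0.1923254 , -0.52997892,  0.8259136 , -0.19145243],
       [-0.32032102,  0.76162318,  0.5633157 , -1.34408834],
       [ 0.        ,  0.        ,  0.        ,  1.        ]])}
{'t': 0.1, 'joint_pos': array([-9.30283283e-01,  4.07895385e-02,  8.38738274e-02, -4.11503769e-04,
       -1.61546827e+00, -3.33669200e-01]), 'qd': array([ 7.63109891e-04, -1.05931140e-03,  2.57232840e-03,  1.47488872e-03,
       -8.55270374e-04,  9.75368920e-05]), 'joint_torque': array([-4.38094576e-03, -3.69344437e+01,  3.48282015e+01,  6.95162147e+00,
       -4.47657410e-03,  6.54319223e-06]), 'ee_pos': array([ 0.18124067, -0.5717874 ,  0.30293628]), 'tool_rot': array([-1.52829616e-01,  9.88252213e-01,  7.97714401e-04, -1.89908973e-04]), 'wrist_force': array([-0.18108513, -0.29194554, -0.24452633]), 'moment': array([-0.00052989, -0.02259325,  0.07250181]), 'grasp_force': 0.0, 'grip_width': 0.08538575429548736}
```

View pics/top0.png

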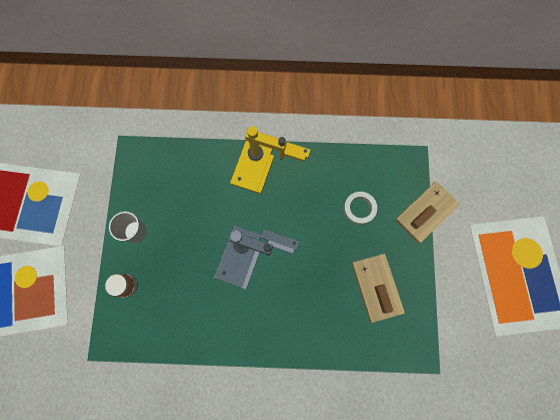

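View pics/side0.png

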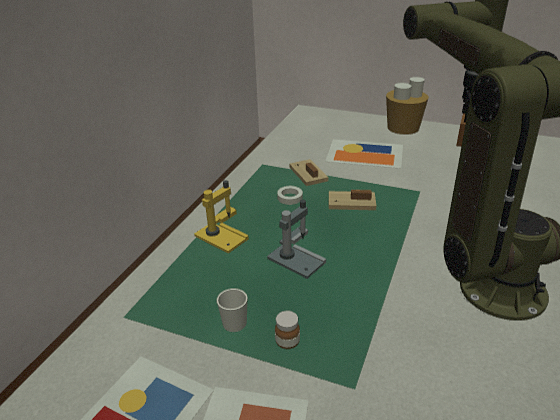

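```bash
python3 - <<'E'
import cv2,numpy as np
t=cv2.imread("pics/top0.png");s=cv2.imread("pics/side0.png")
a=cv2.resize(t[220:295,205:305],None,fx=4,fy=4,interpolation=cv2.INTER_CUBIC)
b=cv2.resize(t[245:330,345:410],None,fx=4,fy=4,interpolation=cv2.INTER_CUBIC)
c=cv2.resize(s[190:280,260:340],None,fx=4.5,fy=4.5,interpolation=cv2.INTER_CUBIC)
o=np.zeros((600,770,3),np.uint8)
o[:300,:400]=a;o[:c.shape[0],405:405+c.shape[1]]=c
o[:,:]=o; h=min(295,b.shape[0]);o[305:305+h,:260]=b[:h]
cv2.imwrite("pics/crop.png",cv2.convertScaleAbs(o,alpha=1.6))
E
```

```text
(no output)
```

View pics/crop.png

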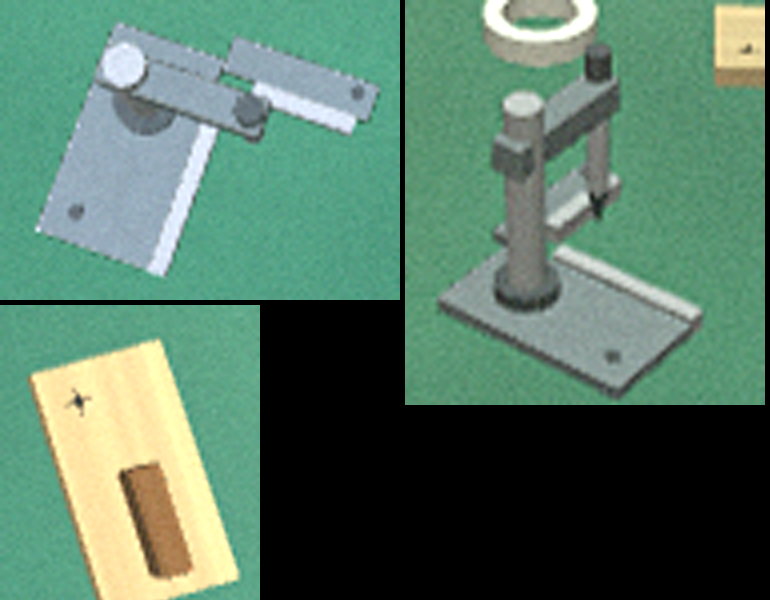

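```bash
cat > h.py <<'E'
import numpy as np,cv2
from cell import env,cams
from scipy.spatial.transform import Rotation as R
def ray(n,uv,z):
    m=cams.camera_model(n);T=m["camera_from_world"];K=m["camera_matrix"]
    p=np.c_[np.atleast_2d(uv).astype(float),np.ones(len(np.atleast_2d(uv)))]@np.linalg.inv(K).T
    d=(p*[1,-1,-1])@T[:3,:3];c=-T[:3,:3].T@T[:3,3]
    return c+d*((z-c[2])/d[:,2])[:,None]
def quad(mask):
    c=max(cv2.findContours(mask,cv2.RETR_EXTERNAL,cv2.CHAIN_APPROX_NONE)[0],key=cv2.contourArea)
    return cv2.boxPoints(cv2.minAreaRect(c)),cv2.contourArea(c)
E
python3 - <<'E'
from h import *
t=cv2.imread("pics/top0.png");H=cv2.cvtColor(t,cv2.COLOR_BGR2HSV)
def show(nm,q,z):
    w=ray("top",q,z)[:,:2];e=np.roll(w,-1,0)-w
    print(nm,"px",q.round(1).tolist());print("  w",w.round(4).tolist(),"c",w.mean(0).round(4),"len",np.linalg.norm(e,axis=1).round(4),"ang",np.degrees(np.arctan2(e[:,1],e[:,0])).round(1))
def roi(m,x0,x1,y0,y1):
    o=np.zeros_like(m);o[y0:y1,x0:x1]=m[y0:y1,x0:x1];return o
blk=roi(cv2.inRange(H,(8,40,130),(30,255,255)),345,412,245,330)
blk=cv2.morphologyEx(blk,cv2.MORPH_CLOSE,np.ones((9,9)))
show("block",quad(blk)[0],.018)
hd=roi(cv2.inRange(H,(0,70,20),(25,255,115)),370,396,278,316)
show("handle",quad(hd)[0],.048)
print("V stand",H[265:267,240:262,2])
wh=cv2.inRange(H,(0,0,120),(180,60,255))
show("side",quad(roi(wh,240,262,250,292))[0],.016)
show("end",quad(roi(wh,264,296,236,256))[0],.016)
print("mark",ray("top",[345+79/4,245+96/4],.018).round(4))
print("tipguess", np.linalg.inv(cams.camera_model("top")["camera_from_world"])[:3,3])
E
```

```text
block px [[352.20001220703125, 262.29998779296875], [384.79998779296875, 252.0], [404.0, 312.70001220703125], [371.3999938964844, 323.0]]
  w [[0.5631, -0.2269], [0.5936, -0.3141], [0.4379, -0.3594], [0.4092, -0.2749]] c [ 0.501  -0.2938] len [0.0924 0.1622 0.0893 0.1611] ang [ -70.7 -163.8  108.7   17.3]
handle px [[373.79998779296875, 286.3999938964844], [383.3999938964844, 283.20001220703125], [392.5, 310.5], [382.8999938964844, 313.70001220703125]]
  w [[0.5007, -0.2754], [0.5096, -0.3], [0.4429, -0.321], [0.4342, -0.2968]] c [ 0.4718 -0.2983] len [0.0262 0.07   0.0258 0.0698] ang [ -70.1 -162.5  109.6   17.8]
V stand [[119 118 121 121 116 119 117 117 116 117 132 160 157 154 130  92 103 101
   98 101  99  99]
 [118 118 118 118 118 121 117 117 116 120 165 159 158 162 125 103 101 104
  102 102 100 105]]
side px [[238.1999969482422, 285.79998779296875], [254.6999969482422, 250.39999389648438], [261.6000061035156, 253.60000610351562], [245.10000610351562, 289.0]]
  w [[0.491, 0.072], [0.5856, 0.0332], [0.5776, 0.0144], [0.4833, 0.0535]] c [0.5344 0.0433] len [0.1022 0.0204 0.102  0.02  ] ang [ -22.3 -112.9  157.5   67.6]
end px [[267.1000061035156, 245.0], [268.79998779296875, 239.3000030517578], [295.20001220703125, 247.39999389648438], [293.5, 253.10000610351562]]
  w [[0.6013, 0.0008], [0.6169, -0.0032], [0.5977, -0.0748], [0.5822, -0.0705]] c [ 0.5995 -0.0369] len [0.0161 0.0741 0.016  0.0739] ang [ -14.5 -105.   164.6   75. ]
mark [[ 0.5465 -0.26    0.018 ]]
tipguess [ 0.4567114  -0.02766364  1.02822007]
```

```bash
python3 - <<'E'
from h import *
t=cv2.imread("pics/top0.png");H=cv2.cvtColor(t,cv2.COLOR_BGR2HSV);V=cv2.GaussianBlur(H[...,2],(3,3),0).astype(float);S=cv2.GaussianBlur(H[...,1],(3,3),0).astype(float)
def cross(p,f,sgn=1): # last crossing below threshold scanning from inside
    for i in range(len(p)-1):
        if (p[i]<f)!=(p[i+1]<f): return i+(f-p[i])/(p[i+1]-p[i])
L=[]
for r in range(259,284):
    c0=int(256-(r-255)*(165-213)/-145)  # approx bar centre col
    c0=245+ (287-r)*12/36
    a=int(c0)+1
    x=cross(S[r,a:a+9],85)
    if x is not None:L.append((a+x,r))
E=[]
for c in range(270,292):
    r0=243+(c-268)*10/26+1.5
    a=int(r0)
    x=cross(S[a:a+9,c],85)
    if x is not None:E.append((c,a+x))
res=[]
for nm,P in(("side",L),("end",E)):
    w=ray("top",P,.016)[:,:2]
    vx,vy,x,y=cv2.fitLine(w.astype(np.float32),cv2.DIST_HUBER,0,.001,.001).ravel()
    d=np.array([vx,vy]);n=np.array([-vy,vx]);p=np.array([x,y])
    print(nm,len(P),"ang",np.degrees(np.arctan2(vy,vx)),"rms",np.std((w-p)@n),w[[0,-1]].round(4)); res.append((p,d))
(p,d),(q,e)=res
k=np.linalg.solve(np.c_[d,-e],q-p);c=p+d*k[0];print("corner",c)
print("bar ends: side low end x", )
E
```

```text
side 25 ang -17.450026 rms 0.00021656833459505312 [[0.5629 0.0251]
 [0.4991 0.0459]]
end 21 ang 72.19259 rms 0.0021018249223681536 [[ 0.5879 -0.0102]
 [ 0.5805 -0.064 ]]
corner [0.6050755  0.01246531]
bar ends: side low end x
```

Emit:
{"api": "drive_tool", "payload": {"commands": [[[-0.716, 0.339, 0.2], [0, 0, 0], 1], [[-0.716, 0.339, 0.2], [0, 0, 0], 1], [[-0.716, 0.339, 0.2], [0, 0, 0], 1], [[-0.716, 0.339, 0.2], [0, 0, 0], 1], [[-0.716, 0.339, 0.2], [0, 0, 0], 1]]}}

```text
t: 0.72
ee_pos: [0.4042, -0.364, 0.2266]
tool_rot: [-0.153, 0.988, 0.0, -0.0]
wrist_force: [0.6, -0.2, 0.9]
grip_width: 0.0853
grasp_force: 0.0
```

Emit:
{"api": "drive_tool", "payload": {"commands": [[[-0.165, 0.078, 0.05], [0, 0, 0], 1], [[-0.165, 0.078, 0.05], [0, 0, 0], 1], [[-0.165, 0.078, 0.05], [0, 0, 0], 1]]}}

```text
t: 1.1
ee_pos: [0.4708, -0.3018, 0.2007]
tool_rot: [-0.154, 0.988, 0.001, -0.001]
wrist_force: [-1.0, -0.6, 0.6]
grip_width: 0.0854
grasp_force: 0.0
```

```bash
python3 - <<'E'
from h import *
a=cams.get_image("top")[...,::-1];b=cams.get_image("side")[...,::-1]
o=np.hstack([cv2.resize(a[220:340,310:430],(400,400)),cv2.resize(b[110:250,290:430],(400,400))])
cv2.imwrite("pics/hover.png",cv2.convertScaleAbs(o,alpha=1.4));print(env.state()["ee_pos"])
E
```

```text
[ 0.46983042 -0.30356494  0.20219149]
```

View pics/hover.png

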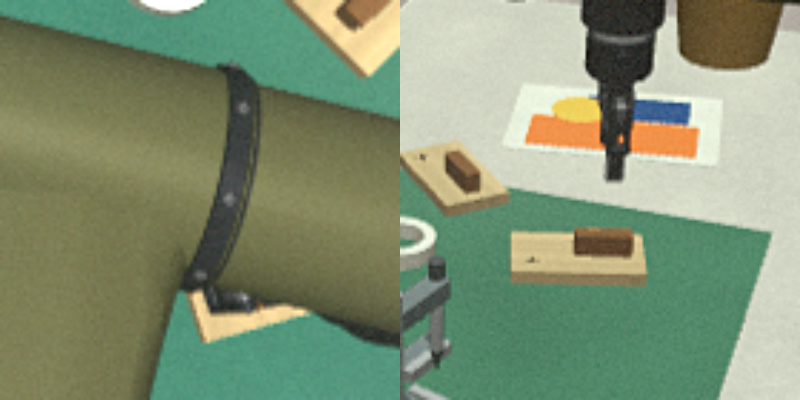

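The side view shows the fingers (tips at crop 615,180) in line over the handle (605,235), and the top view is hidden by the forearm. Next I'll descend and grip.

Emit:
{"api": "drive_tool", "payload": {"commands": [[[0, 0, 0.12], [0, 0, 0], 1], [[0, 0, 0.208], [0, 0, 0], 1], [[0, 0, 0.208], [0, 0, 0], 1], [[0, 0, 0.208], [0, 0, 0], -1], [[0, 0, 0.208], [0, 0, 0], -1]]}}

```text
t: 1.82
ee_pos: [0.4711, -0.3043, 0.1013]
tool_rot: [-0.153, 0.988, -0.001, 0.002]
wrist_force: [0.7, 0.2, -0.4]
grip_width: 0.0517
grasp_force: 0.0
```

Emit:
{"api": "drive_tool", "payload": {"commands": [[[0, 0, 0], [0, 0, 0], -1], [[0, 0, 0], [0, 0, 0], -1], [[0, 0, 0], [0, 0, 0], -1], [[0, 0, 0], [0, 0, 0], -1]]}}

```text
t: 2.33
ee_pos: [0.4706, -0.3037, 0.0998]
tool_rot: [-0.153, 0.988, -0.001, 0.001]
wrist_force: [-0.7, 1.4, 5.9]
grip_width: 0.0207
grasp_force: 61.1
```

Emit:
{"api": "drive_tool", "payload": {"commands": [[[-0.0035, 0.06, -0.004], [0, 0, 0.019], -1], [[-0.007, 0.12, -0.004], [0, 0, 0.039], -1], [[-0.01, 0.18, -0.004], [0, 0, 0.058], -1], [[-0.014, 0.24, -0.004], [0, 0, 0.077], -1], [[-0.0175, 0.3, -0.004], [0, 0, 0.097], -1]]}}

```text
t: 2.95
ee_pos: [0.4324, -0.157, 0.0998]
tool_rot: [0.0, 1.0, 0.0, -0.0]
wrist_force: [0.3, -0.2, -1.0]
grip_width: 0.0206
grasp_force: 60.2
```

Emit:
{"api": "drive_tool", "payload": {"commands": [[[0.0145, 0.058, 0], [0, 0, 0.019], -1], [[0.029, 0.116, 0], [0, 0, 0.039], -1], [[0.043, 0.174, 0], [0, 0, 0.058], -1], [[0.058, 0.232, 0], [0, 0, 0.077], -1], [[0.072, 0.29, 0], [0, 0, 0.097], -1]]}}

```text
t: 3.58
ee_pos: [0.396, -0.0122, 0.0999]
tool_rot: [0.152, 0.988, -0.0, -0.0]
wrist_force: [0.9, -0.3, -2.1]
grip_width: 0.0209
grasp_force: 60.1
```

```bash
python3 - <<'E'
from h import *
a=cams.get_image("top")[...,::-1];b=cams.get_image("side")[...,::-1]
cv2.imwrite("pics/top1.png",a);cv2.imwrite("pics/side1.png",b)
o=np.hstack([cv2.resize(a[210:330,200:320],(400,400)),cv2.resize(b[170:310,240:380],(400,400))])
cv2.imwrite("pics/stage.png",cv2.convertScaleAbs(o,alpha=1.4));s=env.state();print(s["ee_pos"],R.from_quat(s["tool_rot"]).as_matrix().round(3),s["wrist_force"])
E
```

```text
[ 0.39601469 -0.01120968  0.09994597] [[-0.955  0.296 -0.001]
 [ 0.296  0.955  0.001]
 [ 0.001  0.001 -1.   ]] [ 0.47621869  0.14015841 -1.2628064 ]
```

View pics/stage.png

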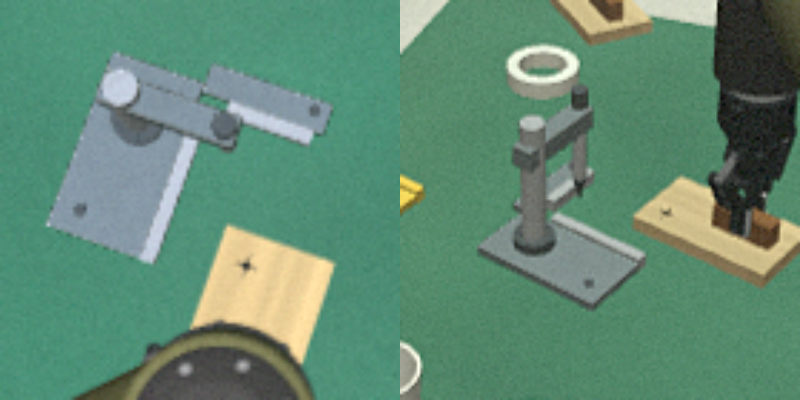

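```bash
python3 - <<'E'
from h import *
t=cv2.imread("pics/top1.png");H=cv2.cvtColor(t,cv2.COLOR_BGR2HSV)
h=cv2.inRange(H,(8,30,130),(30,255,255));o=np.zeros_like(h);o[270:318,250:305]=h[270:318,250:305]
o=cv2.morphologyEx(o,cv2.MORPH_CLOSE,np.ones((5,5)))
L=[(np.flatnonzero(o[r])[0]-.5,r) for r in range(282,306)]
F=[(c,np.flatnonzero(o[:,c])[0]-.5) for c in range(271,298)]
res=[]
for P in(L,F):
    w=ray("top",P,.018)[:,:2].astype(np.float32)
    vx,vy,x,y=cv2.fitLine(w,cv2.DIST_HUBER,0,.001,.001).ravel();d=np.array([vx,vy]);p=np.array([x,y])
    print("ang",np.degrees(np.arctan2(vy,vx)),"rms",np.std((w-p)@[-vy,vx]));res.append((p,d))
(p,d),(q,e)=res;k=np.linalg.solve(np.c_[d,-e],q-p);c=p+d*k[0];print("front-left corner",c)
g=t[284:296,268:280].min(2).astype(float);g=np.clip(110-g,0,None);yy,xx=np.mgrid[284:296,268:280]
uv=[(g*xx).sum()/g.sum(),(g*yy).sum()/g.sum()];m=ray("top",uv,.018)[0];print("mark",uv,m)
a=np.radians(-17.6);Rm=np.array([[np.cos(a),-np.sin(a)],[np.sin(a),np.cos(a)]])
print("corner from mark",m[:2]+Rm@[.025,.025], "offset to stand corner in stand axes",Rm.T@(np.array([.604,.0125])-m[:2])-.025)
E
```

```text
ang -17.365974 rms 0.00070931757
ang 72.76367 rms 0.00070905127
front-left corner [ 0.5158257  -0.00409529]
mark [np.float64(272.6723460026212), np.float64(289.262123197903)] [ 0.48517672 -0.01862724  0.018     ]
corner from mark [ 0.51656574 -0.00235673] offset to stand corner in stand axes [0.0788493  0.04059878]
```

Emit:
{"api": "drive_tool", "payload": {"commands": [[[-0.02, 0.035, 0.002], [0, 0, 0], -1], [[-0.05, 0.07, 0.002], [0, 0, 0], -1], [[-0.09, 0.07, 0.002], [0, 0, 0], -1], [[-0.13, 0.07, 0.002], [0, 0, 0], -1], [[-0.144, 0.07, 0.002], [0, 0, 0], -1]]}}

```text
t: 4.3
ee_pos: [0.4766, -0.0016, 0.0998]
tool_rot: [0.151, 0.989, -0.0, -0.0]
wrist_force: [-2.6, 0.6, 5.0]
grip_width: 0.0208
grasp_force: 61.2
```

Emit:
{"api": "drive_tool", "payload": {"commands": [[[0, 0.004, 0.002], [0, 0, 0], -1], [[0, 0.008, 0.002], [0, 0, 0], -1], [[0, 0.01, 0.002], [0, 0, 0], -1], [[0, 0.012, 0.002], [0, 0, 0], -1], [[0, 0.012, 0.002], [0, 0, 0], -1]]}}

```text
t: 4.92
ee_pos: [0.4781, 0.0039, 0.0997]
tool_rot: [0.151, 0.989, -0.0, 0.001]
wrist_force: [-2.0, -2.4, 7.0]
grip_width: 0.0209
grasp_force: 61.2
```

Emit:
{"api": "drive_tool", "payload": {"commands": [[[0, 0.002, 0], [0, 0, 0], -1], [[0, 0.004, 0], [0, 0, 0], -1], [[0, 0.004, 0], [0, 0, 0], -1]]}}

```text
t: 5.3
ee_pos: [0.4787, 0.0058, 0.0997]
tool_rot: [0.151, 0.989, -0.0, 0.001]
wrist_force: [-0.3, -2.2, 5.9]
grip_width: 0.0208
grasp_force: 61.2
```

Emit:
{"api": "drive_tool", "payload": {"commands": [[[-0.004, 0, 0], [0, 0, 0], -1], [[-0.008, 0, 0], [0, 0, 0], -1], [[-0.012, 0, 0], [0, 0, 0], -1], [[-0.012, 0, 0], [0, 0, 0], -1]]}}

```text
t: 5.8
ee_pos: [0.4843, 0.0045, 0.0997]
tool_rot: [0.151, 0.989, -0.0, 0.001]
wrist_force: [-3.4, 0.2, 6.6]
grip_width: 0.0206
grasp_force: 61.4
```

Emit:
{"api": "drive_tool", "payload": {"commands": [[[0, 0.002, 0], [0, 0, 0], -1], [[0, 0.004, 0], [0, 0, 0], -1], [[0, 0.004, 0], [0, 0, 0], -1]]}}

```text
t: 6.18
ee_pos: [0.4848, 0.0056, 0.0997]
tool_rot: [0.151, 0.989, -0.001, 0.001]
wrist_force: [-2.3, -3.8, 7.1]
grip_width: 0.0207
grasp_force: 61.4
```

Emit:
{"api": "drive_tool", "payload": {"commands": [[[-0.002, 0, 0], [0, 0, 0], -1], [[-0.004, 0, 0], [0, 0, 0], -1], [[-0.004, 0, 0], [0, 0, 0], -1]]}}

```text
t: 6.55
ee_pos: [0.4863, 0.0052, 0.0997]
tool_rot: [0.151, 0.989, -0.001, -0.0]
wrist_force: [-5.3, -1.4, 9.4]
grip_width: 0.0206
grasp_force: 61.8
```

```bash
python3 - <<'E'
from h import *
a=cams.get_image("top")[...,::-1];b=cams.get_image("side")[...,::-1]
o=np.hstack([cv2.resize(a[220:310,210:300],(400,400),interpolation=2),cv2.resize(b[190:290,255:355],(400,400),interpolation=2)])
cv2.imwrite("pics/near.png",cv2.convertScaleAbs(o,alpha=1.4));s=env.state();print(s["ee_pos"],s["wrist_force"],s["moment"])
E
```

```text
[0.48625011 0.00523163 0.09976578] [-6.28946982 -1.67587596  8.73363813] [-0.58013703  1.77690819 -0.18607234]
```

View pics/near.png

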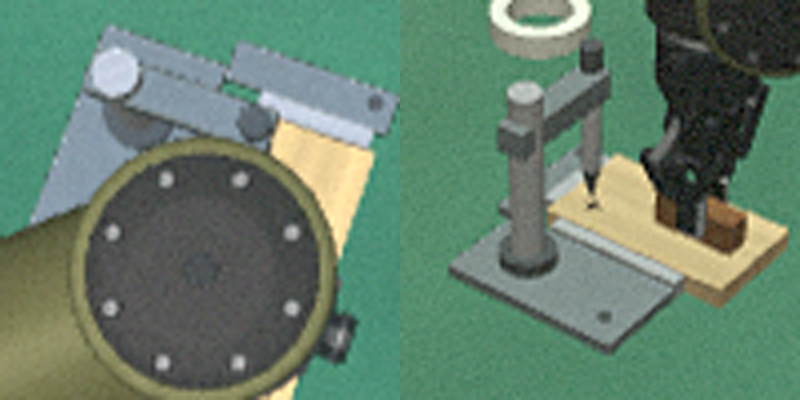

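The block looks seated: the mark at crop (592,205) sits just under the tip, and the front edge is at the end stop. I'll push on both axes and watch the force.

Emit:
{"api": "drive_tool", "payload": {"commands": [[[0, 0.002, 0], [0, 0, 0], -1], [[0, 0.004, 0], [0, 0, 0], -1], [[0, 0.004, 0], [0, 0, 0], -1]]}}

```text
t: 7.02
ee_pos: [0.4864, 0.0056, 0.0998]
tool_rot: [0.151, 0.989, -0.002, -0.001]
wrist_force: [-6.8, -9.3, 10.5]
grip_width: 0.021
grasp_force: 61.9
```

Emit:
{"api": "drive_tool", "payload": {"commands": [[[-0.002, 0, 0], [0, 0, 0], -1], [[-0.004, 0, 0], [0, 0, 0], -1], [[-0.004, 0, 0], [0, 0, 0], -1]]}}

```text
t: 7.4
ee_pos: [0.4877, 0.0051, 0.0997]
tool_rot: [0.151, 0.988, -0.002, -0.001]
wrist_force: [-11.2, -6.5, 13.6]
grip_width: 0.0209
grasp_force: 62.3
```

Emit:
{"api": "drive_tool", "payload": {"commands": [[[0, 0.002, 0], [0, 0, 0], -1], [[0, 0.004, 0], [0, 0, 0], -1], [[0, 0.004, 0], [0, 0, 0], -1]]}}

```text
t: 7.78
ee_pos: [0.4878, 0.0055, 0.0998]
tool_rot: [0.151, 0.988, -0.004, -0.002]
wrist_force: [-12.1, -14.0, 14.6]
grip_width: 0.0206
grasp_force: 62.5
```

Emit:
{"api": "drive_tool", "payload": {"commands": [[[-0.002, 0, 0], [0, 0, 0], -1], [[-0.004, 0, 0], [0, 0, 0], -1], [[-0.004, 0, 0], [0, 0, 0], -1]]}}

```text
t: 8.15
ee_pos: [0.4884, 0.0053, 0.0998]
tool_rot: [0.151, 0.988, -0.004, -0.004]
wrist_force: [-22.6, -10.1, 22.5]
grip_width: 0.0206
grasp_force: 63.3
```

Emit:
{"api": "drive_tool", "payload": {"commands": [[[-0.002, 0, 0], [0, 0, 0], -1], [[-0.004, 0, 0], [0, 0, 0], -1], [[-0.004, 0, 0], [0, 0, 0], -1]]}}

```text
t: 8.52
ee_pos: [0.4888, 0.0051, 0.0996]
tool_rot: [0.151, 0.988, -0.004, -0.006]
wrist_force: [-33.5, -5.8, 29.0]
grip_width: 0.0208
grasp_force: 64.4
```

Emit:
{"api": "drive_tool", "payload": {"commands": [[[0.003, 0.004, 0], [0, 0, 0], -1], [[0.003, 0.004, 0], [0, 0, 0], -1], [[0.003, 0.004, 0], [0, 0, 0], -1], [[0.003, 0.004, 0], [0, 0, 0], -1]]}}

```text
t: 9.02
ee_pos: [0.4886, 0.0055, 0.0997]
tool_rot: [0.152, 0.988, -0.006, -0.005]
wrist_force: [-25.9, -17.3, 23.8]
grip_width: 0.0209
grasp_force: 63.8
```

```bash
python3 - <<'E'
from h import *
a=cams.get_image("top")[...,::-1];b=cams.get_image("side")[...,::-1]
o=np.hstack([cv2.resize(a[220:310,210:300],(400,400),interpolation=2),cv2.resize(b[200:275,280:355],(400,400),interpolation=2)])
cv2.imwrite("pics/fin.png",cv2.convertScaleAbs(o,alpha=1.4));s=env.state();f=s["wrist_force"];print(s["ee_pos"],f,"stand xy",f[0]*.954-f[1]*.3,f[0]*.3+f[1]*.954,R.from_quat(s["tool_rot"]).as_matrix().round(3))
E
```

```text
[0.48864917 0.00556754 0.09975558] [-26.6582775  -16.3990204   24.15510591] stand xy -20.512290618371072 -23.64214870774586 [[-0.954  0.3   -0.012]
 [ 0.3    0.954 -0.01 ]
 [ 0.008 -0.013 -1.   ]]
```

View pics/fin.png

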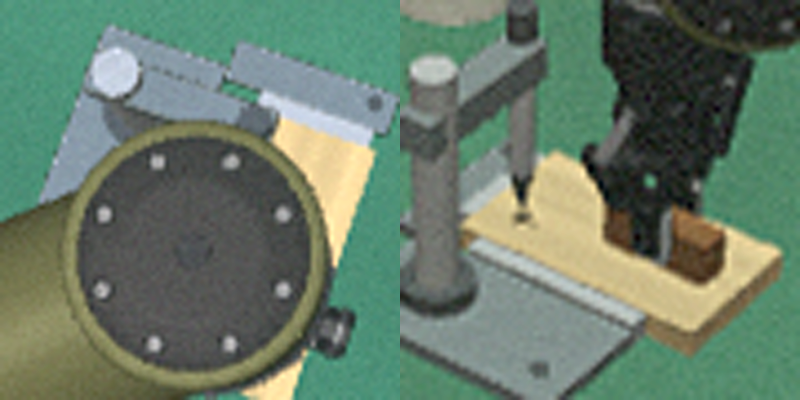

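The mark at crop (522,216) lies directly beneath the punch tip (520,205). The front edge is flush with the end stop and the long side with the side stop, with about 20 N on each axis. I'm handing it in.

```bash
python3 -c "
from cell import finish_job;print(finish_job())"
```

```text
the job is handed in; nothing more can be done
None
```

I handed the job in with the block held in the corner of the grey stand, its mark under the punch tip. The arm is still gripping it and pressing about 20 N towards each stop (wrist reading, which includes friction). The hand-in returned no verdict.

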